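# Slide the top cast panel off its stack and turn it face down in the turnover fixture

## Task

Slide the top (orange) panel straight out from under the clear hood, clear of the stack, onto the deck in front of it, without lifting it off the stack or shifting the two red panels below, and let go of it there. Then take it again by its middle, lay it orange face up in the pocket of the open blue leaf, let go, and swing the leaf by its yellow pin all the way over onto the wooden bed, so that the panel ends face down on the bed under the fully closed leaf. Leave everything else on the table where it stands.

Things in the scene. Friction and masses are not known exactly. Their poses are not given: they have to be found in the camera images.
- panel_mid (a point): Centre (half-way up) of the top panel of the stack: a flat cast panel 130 x 60 x 14 mm, 130 g, orange face with a pale 38 mm spot, white back. x along the 130 mm, y along the 60 mm, z out of the orange face (up at the start). Grip it across its 60 mm; on the stack keep the fingertips above its underside, or they catch the panel below.
- panel2_mid (a point): Centre of the second panel, directly below the top one: same size, red face. It must not be moved (a few mm at most). The panels lie a little untidily, up to 2 mm out of line.
- panel3_mid (a point): Centre of the third, lowest panel: same size, red face. Must not be moved.
- magazine: Fixed panel magazine; origin at table level in the middle of its base (286 x 100 x 12 mm), x along its length. The stack stands on the base at x = +5 to +135 mm (centre x = +70 mm, y = 0), the panels' undersides 12, 26 and 40 mm above the table. The top panel slides out along the magazine's -x.
- hood (a point): Middle of the top of the clear hood over the back of the stack: it covers magazine x = +60 to +140 mm, underside 58 and top 63 mm above the table, on side and back walls (66 mm apart inside, 78 mm over the outside). Only the front 55 mm of the panels (magazine x = +5 to +60 mm) is open to grip.
- deck (a point): Middle of the deck's top: a wooden block in front of the stack after a 12 mm gap, magazine x = -7 to -137 mm, 50 mm wide, top 38.5 mm above the table (1.5 mm lower than the top panel's underside). Slid out clear of the stack, the panel's centre lies about here.
- fixture: Fixed turnover fixture; origin at table level in the middle of its base (170 x 176 x 12 mm). The leaf's hinge axis runs along the fixture's x at y = 0, 45 mm above the table. The leaf lies open on the +y side; the flat wooden bed is on the -y side.
- bed (a point): Middle of the flat wooden bed's top, 35 mm above the table, 160 mm (x) x 86 mm (y), at fixture x = 0, y = -43 mm. A panel turned over by the leaf ends with its centre at about fixture x = 0, y = -37 mm, 42 mm above the table.
- leaf (a joint): Angle of the leaf in rad: 0 = lying open (pocket up, on the fixture's +y side; it starts so), pi = fully closed (pocket down on the bed). Positive turn is about the fixture's +x axis: the +y side goes up and over. The hinge is stiff (0.22 N m of friction): the 0.25 kg leaf stays where it is left.
- leaf_pocket (a point): Where the panel's centre belongs in the open leaf: 7 mm above the pocket floor, at fixture x = 0, y = +37 mm, 43 mm above the table. Pocket 135 x 65 mm (x, y) at the floor, flaring to 141 x 70 at the mouth; blue walls 6 mm thick, tops 54 mm above the table. Both long walls have a 48 mm gap in their middle for the fingers, so hold the panel by its middle.
- leaf_pin (a point): Grip point of the leaf's yellow pin: a bar 12 mm thick, along x, sticking 56 mm out of the leaf's -x end (fixture x = -74 to -130 mm; this point x = -106 mm), 70 mm from the hinge axis, 45 mm above the table at joint 0 and at pi. It swings in a half circle about the hinge; pinched from above it turns between the fingers.
- leaf_hinge (a point): Point on the hinge axis above the fixture's origin, 45 mm above the table. As the leaf swings past about 100 degrees the panel tips out of the pocket against the bed and is gathered in as the leaf closes.
- flask: Bystander: glass drinking flask standing between the magazine and the fixture, 66 mm thick, 210 mm tall; origin at its foot.
- tape: Bystander: roll of yellow tape lying flat, 90 mm across, 19 mm high; origin at its foot.
- mug: Bystander: white mug, 80 mm across, 90 mm tall; origin at its foot.
- disc: Bystander: white plastic disc 90 mm across, 8 mm thick; origin at its underside.
- screwdriver: Bystander: screwdriver lying on the table at one side.
- brush: Bystander: brush lying on the table at the other side.
There are look-alikes about, which are no part of the job. What is shaped like the part that bears panel_mid but green, pink or purple is not meant.

How it is judged (in metres and radians):
On the way, in this order (a step that is already met when the one before it is completed fails the run):
1. the top panel has been slid off the stack and lies released on the deck (x of panel_mid in the frame of magazine between -0.12 and -0.06 m and y of panel_mid in the frame of magazine between -0.015 and 0.015 m and z of panel_mid in the frame of magazine between 0.04 and 0.051 m and contact force between the fingers and panel below 0.1 N and distance of each of panel2_mid, panel3_mid from where it was at the start of the episode below 0.006 m and linear speed of panel below 0.02 m/s), for 0.2 s.
2. the panel lies face up in the pocket of the open leaf, released (distance between panel_mid and leaf_pocket below 0.007 m and value of joint leaf below 0.1 rad and angle between panel_mid's own z axis and vertical below 0.1 rad and contact force between the fingers and panel below 0.1 N and linear speed of panel below 0.02 m/s), for 0.2 s.
3. the leaf has been swung over and is closed (value of joint leaf above 3.05 rad), for 0.1 s.
At the end, for the whole second after the job is handed in: The leaf is fully closed (above 3.05 rad), the orange panel lies face down (within 0.1 rad) at rest on the bed under it, within 9 mm of its place; the two red panels are within 6 mm of where they started; the bystanders are within 15 mm of where they started (value of joint leaf above 3.05 rad and angle between panel_mid's own z axis and vertical above 3.04 rad and x of panel_mid in the frame of fixture between -0.009 and 0.009 m and y of panel_mid in the frame of fixture between -0.046 and -0.028 m and z of panel_mid in the frame of fixture between 0.037 and 0.047 m and distance of each of panel2_mid, panel3_mid from where it was at the start of the episode below 0.006 m and linear speed of panel below 0.02 m/s); the robot touches nothing.
It fails at once if a lower panel of the stack is shifted by more than 6 mm (not (distance of each of panel2_mid, panel3_mid from where it was at the start of the episode below 0.006 m)).
It fails at once if the panel is lifted up off the stack instead of slid (x of panel_mid in the frame of magazine between -0.03 and 0.16 m and y of panel_mid in the frame of magazine between -0.05 and 0.05 m and z of panel_mid in the frame of magazine between 0.059 and 0.09 m).
It fails at once if a bystander is shifted by more than 15 mm (distance of any of flask, tape, mug, disc, screwdriver, brush from where it was at the start of the episode above 0.015 m).
It also fails if it takes over 64 s, if anything falls off the work surface, if the arm or the gripper's body presses on something with over 40 N, if the wrist force passes 120 N, or if a joint passes its speed limit or range.

## Robot

A 7-joint arm with a two-finger parallel gripper is mounted at the origin on the work surface. World frame = base frame: x ahead of the robot, y to its left, z up, the work surface at z = 0. Lengths are in mm, angles in rad, forces in N, time in s.
With the tool pointing down it reaches from about 425 to 825 mm from the base axis. Payload 3.6 kg.
Tool frame: the origin (TCP) lies midway between the tips of the shut fingers; the grasp point (between the pads) lies 19 mm behind it (arm.grasp_offset is the distance from the TCP to the grasp point, in mm); z points along the fingers, y is the line along which they close (so a half turn about z gives the same grasp; the last joint's range is limited). The gripper opens to 85 mm and grips with 20 to 120 N. Pads are 22 mm wide; open, the fingers measure 114 mm over their backs; the gripper's body (76 mm by 85 mm) begins 54 mm behind the grasp point. The pads swing forward as they close: fully open they stand 13 mm farther back than shut.
Start: joints at [-1.28, 0.615, -0.013, 1.423, 0.008, 1.103, -0.04], TCP at [202.459, 617.635, 231.297] pointing down, gripper open.
Joint ranges: [-3.12, 3.12], [-0.3, 2.06], [-1.34, 1.32], [0.26, 2.42], [-1.36, 4.5], [0.01, 1.98], [-2.84, 2.84]. Speed limits (rad/s): [2.79, 2.79, 3.14, 3.14, 3.14, 3.14, 3.14].

## Interface

Orientations are given as a unit quaternion [w, x, y, z].
In Python, from cell import arm gives the robot as it stands. The module is installed in compiled form; this text tells all that it offers.
- The arm moves only by the shell command python3 -m handwheel 'ROWS' [FORCE]. ROWS is a JSON object of lists of equal length, an entry for each row: "rot": the turn, a rotation vector about the tool's x, y, z in degrees, a list of three; "travel": the shift along the tool's x, y, z in cm, a list of three; "grip": the closure in counts, from 0 (fully open) to 255 (shut). In form: {"rot": [[wx, wy, wz], ...], "travel": [[dx, dy, dz], ...], "grip": [grip, ...]}. A call has 1 to 10 rows; each row is the pose to reach, as a shift and turn from the pose commanded when the call began, along the tool's axes at that moment; what a row does not reach only later rows make up. A row lasts 1/10 s, in which the tool goes at most 50 mm and 8.59 degrees, less where a joint would pass 70% of its speed; a pose out of reach is approached as far as the arm can. A call with a gripper value outside its range is refused whole. The fingers move at their own pace and stop on an object; FORCE is the grip in N (left out, the last holds). Time passes only in rows, so rows that repeat a pose let the fingers close. It gives the time, the measured TCP pose, the force, the opening and the grip force at its end, in the units of the state.
- arm.sense(): the state, without advancing time (a new reading comes with each control period).
- arm.get_image(name): name is "scene" or "top" or "wrist"; returns a dict with "pixels" (420x560x3 uint8, red, green, blue), "fov_y" (degrees; the focal length in pixels is half the picture's height over the tangent of half this angle, whatever the lens; pixels are square), "cx", "cy" (the principal point, pixels), "distortion" ([k1, k2, p1, p2, k3] as OpenCV has them; the pictures are not rectified), "pose" (4x4, takes a point from camera to world coordinates). Camera axes: x right, y down, z forward; pixel columns grow to the right and rows downward; lengths in mm; the calibration is good to about 2 mm. A picture is of the moment at which its call begins. There is no depth.
- arm.finish_job(): hands the job in; it is judged then, once.
The state is a dict: "time": time; "joint_positions": joint angles; "dq": joint speeds; "tau": joint torques, N m; "ee_pos": TCP position; "tcp_rot": TCP orientation; "ft_force": force on the tool from outside, world axes, zero at the start; "torque": the same for the moment, N m; "gripper_width": finger opening in mm; "grip_force": force on a finger pad.
Only numpy, scipy, OpenCV 4.12 (cv2) and the standard library are available. Lean on these libraries where they do the work, as an engineer would, in place of code of your own. Each camera call takes 0.05 s, during which the arm holds its last target. There are 200 camera calls.

## Working session

There is one attempt and no reset: what is moved stays moved. The work goes in short steps, Python scripts to look and compute and a shell command to move; the robot and the scene stay as the last step left them, time stands still between calls to the robot, and variables do not carry over. Pictures are saved under pics/ and viewed, at most 10 in all, crops included, and the job is handed in when it is done.

```bash
mkdir -p pics; cat > h.py <<'E'
import numpy as np, cv2, json, pickle
from cell import arm
from scipy.spatial.transform import Rotation as R
def snap(n,f):
    d=arm.get_image(n); pickle.dump(d,open(f'pics/{f}.pkl','wb')); cv2.imwrite(f'pics/{f}.png',d['pixels'][:,:,::-1]); return d
def load(f): return pickle.load(open(f'pics/{f}.pkl','rb'))
def K(d):
    f=d['pixels'].shape[0]/2/np.tan(np.radians(d['fov_y'])/2)
    return np.array([[f,0,d['cx']],[0,f,d['cy']],[0,0,1.]])
def ray(d,uv,z):
    "pixels -> world points on plane height z (mm)"
    p=cv2.undistortPoints(np.array(uv,float).reshape(-1,1,2),K(d),np.array(d['distortion'],float)).reshape(-1,2)
    T=np.array(d['pose']); v=np.c_[p,np.ones(len(p))]@T[:3,:3].T
    return T[:3,3]+v*((z-T[2,3])/v[:,2])[:,None]
def proj(d,P):
    T=np.linalg.inv(np.array(d['pose'])); 
    return cv2.projectPoints(np.array(P,float).reshape(-1,1,3),cv2.Rodrigues(T[:3,:3])[0],T[:3,3],K(d),np.array(d['distortion'],float))[0].reshape(-1,2)
E
python3 - <<'E'
from h import *
for n in ('scene','top','wrist'):
    d=snap(n,n+'0'); print(n,d['fov_y'],d['cx'],d['cy'],d['distortion'],np.round(d['pose'],3).tolist())
s=arm.sense(); print({k:np.round(v,3) for k,v in s.items()}, arm.grasp_offset)
a=cv2.imread('pics/top0.png'); cv2.imwrite('pics/top0b.png',cv2.resize(a,(784,588),interpolation=cv2.INTER_CUBIC))
E
```

```text
scene 56.14725822210218 276.41572975995285 205.17041815418605 [-0.10137159  0.          0.          0.          0.        ] [[0.351, 0.793, -0.497, 1164.873], [0.936, -0.294, 0.191, -142.164], [0.005, -0.533, -0.846, 1117.113], [0.0, 0.0, 0.0, 1.0]]
top 43.776105040358686 283.3679628406283 207.11821904601354 [-0.15054795  0.          0.          0.          0.        ] [[0.02, -0.998, 0.063, 437.315], [-1.0, -0.02, -0.002, 99.027], [0.003, -0.063, -0.998, 1703.176], [0.0, 0.0, 0.0, 1.0]]
wrist 61.98016661742729 277.47280445605014 213.6652133703825 [0.02579412 0.         0.         0.         0.        ] [[0.312, 0.91, 0.273, 132.95], [0.95, -0.298, -0.092, 640.561], [-0.002, 0.288, -0.958, 373.406], [0.0, 0.0, 0.0, 1.0]]
{'time': np.float64(0.15), 'joint_positions': array([-1.28 ,  0.616, -0.013,  1.424,  0.008,  1.103, -0.04 ]), 'dq': array([ 0.003, -0.003,  0.   , -0.004, -0.   , -0.001,  0.   ]), 'tau': array([ 1.0000e-03, -4.6966e+01,  2.6000e-01, -1.7125e+01,  1.0000e-02,
        7.0000e-03,  0.0000e+00]), 'ee_pos': array([202.307, 617.114, 230.417]), 'tcp_rot': array([-0.   ,  0.158,  0.987, -0.001]), 'ft_force': array([-1.159,  0.952,  0.576]), 'torque': array([ 0.018, -0.04 , -0.035]), 'grip_force': np.float64(0.0), 'gripper_width': np.float64(85.412)} 18.700000000000003
```

View pics/top0b.png

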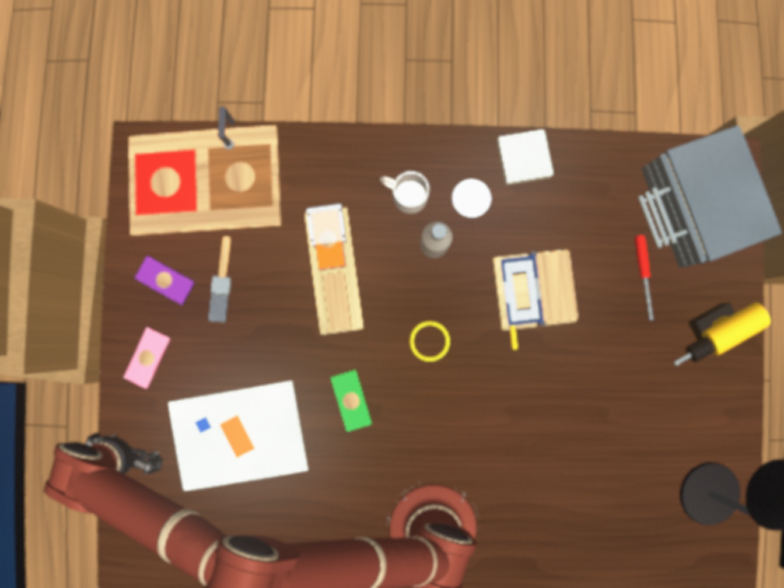

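View pics/scene0.png

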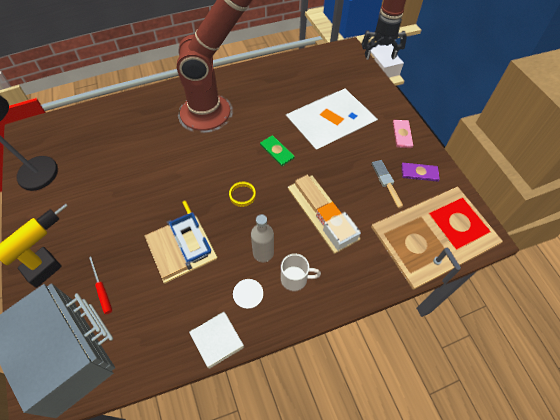

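Candidates for the panel (top picture, enlarged px):
- Orange at (330,255), half under the hood. This fits, because it lies on the magazine and its back is covered by the hood.
- Orange at (237,436) on the white sheet, probably only printed.
- Green (351,400), pink (147,357) and purple (164,280), which are look-alikes.

The blue leaf is at (521,290), its pin at (514,338) and the bed at (558,287). The flask is at (436,238), between the two fixtures.

```bash
python3 - <<'E'
from h import *
d=load('top0')
f=lambda l:np.array(l)/1.4
print('mag base corners z12',ray(d,f([(320,333),(362,328),(346,207),(305,209)]),12).round(1).tolist())
print('orange z54',ray(d,f([(317,246),(343,241),(346,265),(318,270)]),54).round(1).tolist())
print('fix base z12',ray(d,f([(493,256),(570,250),(578,322),(500,329)]),12).round(1).tolist())
print('pin z45',ray(d,f([(514,328),(516,348)]),45).round(1).tolist())
print('flask top',ray(d,f([(439,230)]),205).round(),'foot',ray(d,f([(434,248)]),10).round(),'tape',ray(d,f([(430,341)]),15).round())
from scipy.spatial.transform import Rotation as R
s=arm.sense();Rt=R.from_quat(np.roll(s['tcp_rot'],-1)).as_matrix();print(Rt.round(3))
T=np.array(load('wrist0')['pose']);print('cam in tool',(Rt.T@(T[:3,3]-s['ee_pos'])).round(1),(Rt.T@T[:3,:3]).round(3).tolist())
E
```

```text
mag base corners z12 [[441.5, 271.3, 12.0], [455.1, 174.4, 12.0], [736.6, 218.5, 12.0], [730.2, 314.5, 12.0]]
orange z54 [[638.4, 279.1, 54.0], [650.9, 220.3, 54.0], [596.3, 212.0, 54.0], [583.7, 275.3, 54.0]]
fix base z12 [[628.6, -126.7, 12.0], [646.9, -308.7, 12.0], [478.4, -328.5, 12.0], [459.0, -145.1, 12.0]]
pin z45 [[461.4, -172.3, 45.0], [416.1, -177.5, 45.0]]
flask top [[658.  12. 205.]] foot [[645.  11.  10.]] tape [[428.  17.  15.]]
[[-0.95   0.311 -0.001]
 [ 0.311  0.95  -0.002]
 [-0.    -0.002 -1.   ]]
cam in tool [  73.2    0.4 -143. ] [[-0.0, -0.958, -0.288], [1.0, -0.0, -0.0], [0.0, -0.288, 0.958]]
```

```bash
cat >> h.py <<'E'
MAG=(591.,245.,np.radians(8.6)); FIX=(553.,-227.,np.radians(6.4))
def fr(F,x,y):
    c,s=np.cos(F[2]),np.sin(F[2]); return np.array([F[0]+c*x-s*y,F[1]+s*x+c*y])
def go(x,y,z,yaw):
    "tool-axis travel (cm) and rotvec (deg) to TCP x,y,z, tool x-axis at world yaw (deg), pointing down"
    s=arm.sense(); R0=R.from_quat(np.roll(s['tcp_rot'],-1)); a=np.radians(yaw)
    X=[np.cos(a),np.sin(a),0]; Rn=np.c_[X,np.cross([0,0,-1],X),[0,0,-1]]
    print('travel',(R0.inv().apply(np.array([x,y,z])-s['ee_pos'])/10).round(2),'rot',np.degrees((R0.inv()*R.from_matrix(Rn)).as_rotvec()).round(2))
E
python3 -c "
from h import *
go(*fr(MAG,15,0),260,188.6)"
```

```text
travel [-49.87 -22.58  -2.91] rot [-1.100e-01 -2.000e-02 -2.675e+01]
```

```bash
python3 -m handwheel '{"rot":[[0,0,-3],[0,0,-7],[0,0,-11],[0,0,-15],[0,0,-19],[0,0,-23],[0,0,-26.8],[0,0,-26.8],[0,0,-26.8],[0,0,-26.8]],"travel":[[-2,-0.9,-0.5],[-6,-2.7,-1],[-10.5,-4.8,-2],[-15,-6.8,-2.9],[-19.5,-8.8,-2.9],[-24,-10.8,-2.9],[-28.5,-12.9,-2.9],[-33,-14.9,-2.9],[-37,-16.7,-2.9],[-40,-18.1,-2.9]],"grip":[0,0,0,0,0,0,0,0,0,0]}' 
python3 -c "
from h import *
go(*fr(MAG,15,0),260,188.6)"
```

```text
time: 1.15
ee_pos: [528.7, 317.4, 259.9]
tcp_rot: [0.0, -0.073, 0.997, -0.001]
ft_force: [-0.5, -0.3, 0.2]
gripper_width: 85.3
grip_force: 0.0
travel [-6.6  -8.07  0.01] rot [-0.12  0.01 -0.18]
```

```bash
python3 -m handwheel '{"rot":[[0,0,0],[0,0,0],[0,0,0],[0,0,0],[0,0,0],[0,0,0]],"travel":[[-2,-2.4,0],[-4,-4.9,0],[-5.5,-6.8,0],[-6.6,-8.1,0],[-6.6,-8.1,0],[-6.6,-8.1,0]],"grip":[0,0,0,0,0,0]}' 
python3 - <<'E'
from h import *
d=snap('wrist','w1'); a=cv2.resize(d['pixels'][:,:,::-1],(784,588),interpolation=cv2.INTER_CUBIC)
cv2.imwrite('pics/w1b.png',a)
E
```

```text
time: 1.75
ee_pos: [602.7, 252.0, 260.0]
tcp_rot: [-0.001, -0.076, 0.997, 0.001]
ft_force: [-0.4, 0.6, 0.2]
gripper_width: 85.6
grip_force: 0.0
```

View pics/w1b.png

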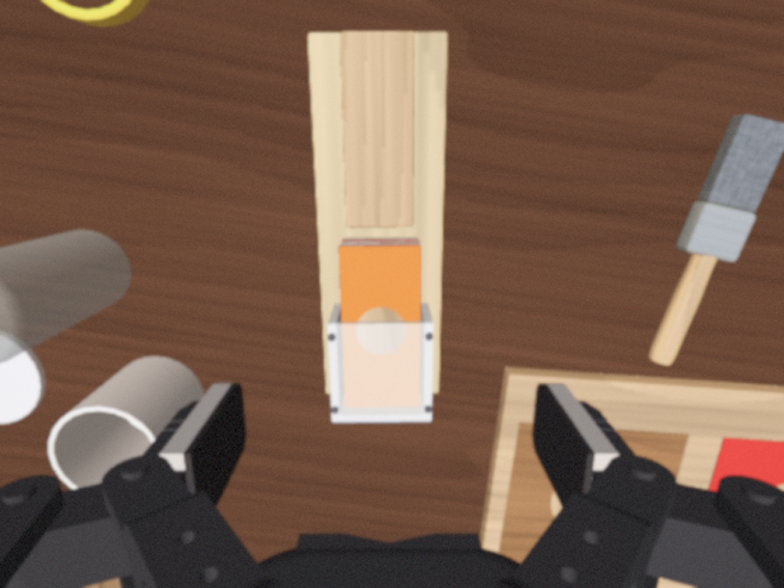

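The wrist view shows the panel meant. It is the orange one with its spot at (380,330) enlarged px, its back under the clear hood and thin red edges at its front (380,242). The deck lies ahead of it at (380,130). I'll fit the magazine pose to these points.

```bash
python3 - <<'E'
from h import *
from scipy.optimize import least_squares
d=load('w1')
P=[]; 
# (u,v)enlarged , z, mag x,y  ; image left = world -y
for u,v,z,x,y in [(342,31,38.5,-137,-25),(413,31,38.5,-137,25),(345,226,38.5,-7,-25),(413,226,38.5,-7,25),(308,33,12,-143,-50),(447,33,12,-143,50),(326,392,12,143,-50),(439,392,12,143,50),(331,420,63,140,-39),(432,420,63,140,39),(330,322,63,60,-39),(432,322,63,60,39)]:
    P.append((u/1.4,v/1.4,z,x,y))
P=np.array(P)
def res(q):
    w=np.array([[*fr(q,x,y),z] for z,x,y in P[:,2:]]); return (proj(d,w)-P[:,:2]).ravel()
r=least_squares(res,[591,245,.15]); q=r.x; print('mag',q.round(2),np.degrees(q[2]).round(2)); print(r.fun.reshape(-1,2).round(1).tolist())
pan=ray(d,np.array([(340,246),(419.5,246),(341,320),(421,320)])/1.4,54)[:,:2]
c,s=np.cos(q[2]),np.sin(q[2]); print('panel corners in mag',((pan-q[:2])@np.array([[c,-s],[s,c]])).round(1).tolist())
E
```

```text
mag [5.9142e+02 2.4446e+02 1.6000e-01] 9.11
[[-1.7, 0.3], [1.4, -0.1], [0.8, 1.2], [0.2, 0.8], [-0.3, -1.6], [0.8, -2.3], [-0.2, 0.8], [-0.1, 0.2], [0.5, 0.2], [-0.4, -0.3], [-1.9, 1.2], [0.9, 0.7]]
panel corners in mag [[3.9, -28.5], [4.3, 28.8], [60.3, -29.8], [60.8, 30.5]]
```

```bash
sed -i 's/^MAG=.*;/MAG=(591.42,244.46,np.radians(9.1));/' h.py; python3 -c "
from h import *
go(*fr(MAG,27,0.2),38,189.1)"
```

```text
travel [-1.53 -0.68 22.21] rot [ 0.1  -0.08 -0.3 ]
```

```bash
python3 -m handwheel '{"rot":[[0,0,-0.3],[0,0,-0.3],[0,0,-0.3],[0,0,-0.3],[0,0,-0.3],[0,0,-0.3],[0,0,-0.3],[0,0,-0.3],[0,0,-0.3],[0,0,-0.3]],"travel":[[-1,-0.5,3],[-1.53,-0.68,7],[-1.53,-0.68,11],[-1.53,-0.68,15],[-1.53,-0.68,18],[-1.53,-0.68,19.5],[-1.53,-0.68,20.5],[-1.53,-0.68,21],[-1.53,-0.68,21],[-1.53,-0.68,21]],"grip":[0,0,0,0,0,0,0,0,0,0]}' 
python3 - <<'E'
from h import *
go(*fr(MAG,27,0.2),38,189.1)
d=snap('wrist','w2'); a=cv2.resize(d['pixels'][:,:,::-1],(784,588),interpolation=cv2.INTER_CUBIC)
cv2.imwrite('pics/w2b.png',a)
E
```

```text
time: 2.8
ee_pos: [620.7, 247.0, 51.8]
tcp_rot: [0.001, -0.078, 0.997, 0.0]
ft_force: [1.4, 0.2, -0.5]
gripper_width: 85.4
grip_force: 0.0
travel [0.24 0.23 1.38] rot [ 0.04  0.16 -0.15]
```

View pics/w2b.png

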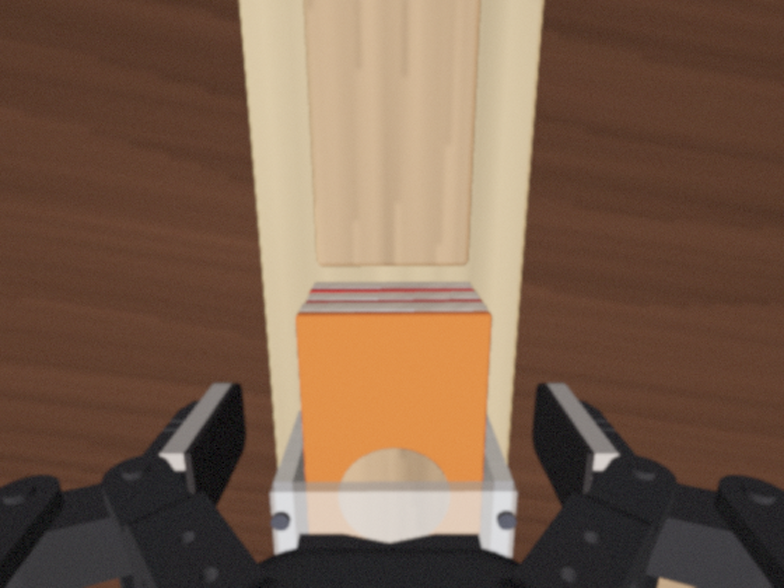

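The fingers, at (225,430) and (555,430), straddle the orange panel, whose front corners are (299,315) and (490,314). Next I'll check its exact offset.

```bash
python3 - <<'E'
from h import *
d=load('w2'); s=arm.sense()
p=ray(d,np.array([(299,315),(490,314),(306,482),(484,482)])/1.4,54)[:,:2]
c,sn=np.cos(MAG[2]),np.sin(MAG[2])
M=np.array([[c,-sn],[sn,c]])
print(((p-MAG[:2])@M).round(1).tolist()); print('tcp in mag',((s['ee_pos'][:2]-MAG[:2])@M).round(1))
E
```

```text
[[3.7, -28.8], [3.6, 29.1], [63.2, -29.7], [63.4, 30.4]]
tcp in mag [29.3 -2.2]
```

```bash
python3 -m handwheel '{"rot":[[0,0,0],[0,0,0],[0,0,0],[0,0,0]],"travel":[[0.24,0.23,0.5],[0.24,0.23,1],[0.24,0.23,1.35],[0.24,0.23,1.35]],"grip":[0,0,0,0]}' 30
python3 -c "
from h import *
go(*fr(MAG,27,0.2),38,189.1)"
```

```text
time: 3.25
ee_pos: [616.4, 248.0, 35.9]
tcp_rot: [-0.001, -0.078, 0.997, -0.0]
ft_force: [0.9, -0.9, -0.4]
gripper_width: 85.6
grip_force: 0.0
travel [-0.17  0.06 -0.21] rot [-0.03 -0.1  -0.15]
```

```bash
for i in 1 2 3; do python3 -m handwheel '{"rot":[[0,0,0]],"travel":[[0,0,0]],"grip":[0]}' | sed -n 2p; done
```

```text
ee_pos: [617.0, 248.2, 36.5]
ee_pos: [617.2, 248.3, 36.9]
ee_pos: [617.2, 248.4, 37.0]
```

```bash
python3 -m handwheel '{"rot":[[0,0,0],[0,0,0],[0,0,0],[0,0,0],[0,0,0],[0,0,0],[0,0,0],[0,0,0]],"travel":[[0,0,-0.1],[0,0,-0.1],[0,0,-0.1],[0,0,-0.1],[0,0,-0.1],[0,0,-0.1],[0,0,-0.1],[0,0,-0.1]],"grip":[40,60,80,100,120,150,200,255]}' 30
python3 - <<'E'
from h import *
d=snap('wrist','w3'); a=cv2.resize(d['pixels'][150:,:,::-1],(784,378),interpolation=cv2.INTER_CUBIC)
cv2.imwrite('pics/w3b.png',a)
go(*fr(MAG,27-142,0.2),38,189.1); print(arm.sense()['grip_force'],arm.sense()['ft_force'])
E
```

```text
time: 4.35
ee_pos: [617.3, 248.5, 38.3]
tcp_rot: [0.0, -0.078, 0.997, 0.0]
ft_force: [-1.9, -0.8, 6.1]
gripper_width: 59.1
grip_force: 32.9
travel [14.12 -0.    0.02] rot [ 0.01  0.04 -0.15]
32.925551533699036 [-0.62431591 -0.01824699  4.72813431]
```

View pics/w3b.png

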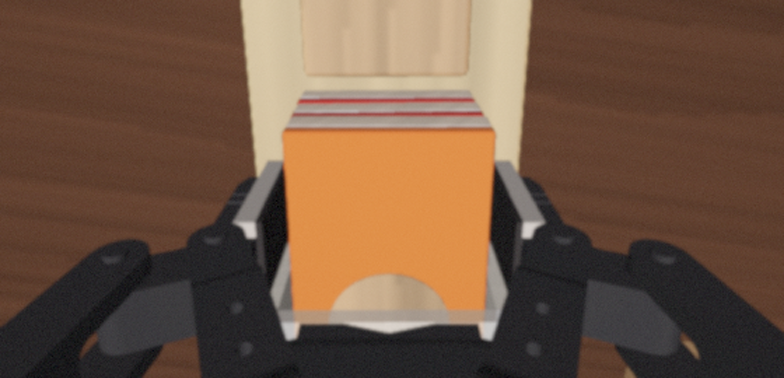

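The pads hold both long edges, at (285,200) and (493,200), and the red edges below are untouched. Now I'll slide it out, very slightly unloaded.

```bash
python3 -m handwheel '{"rot":[[0,0,0],[0,0,0],[0,0,0],[0,0,0],[0,0,0],[0,0,0],[0,0,0],[0,0,0],[0,0,0],[0,0,0]],"travel":[[0,0,-0.12],[0.3,0,-0.12],[1.2,0,-0.12],[2.7,0,-0.12],[4.2,0,-0.12],[5.7,0,-0.12],[7.2,0,-0.12],[8.7,0,-0.12],[10.2,0,-0.12],[11.6,0,-0.12]],"grip":[255,255,255,255,255,255,255,255,255,255]}' 30
python3 -c "
from h import *
go(*fr(MAG,27-142,0.2),38,189.1)"
```

```text
time: 5.4
ee_pos: [500.4, 229.8, 38.6]
tcp_rot: [-0.001, -0.078, 0.997, -0.0]
ft_force: [-0.2, 0.6, -1.2]
gripper_width: 59.4
grip_force: 32.4
travel [2.28 0.02 0.07] rot [-0.03 -0.11 -0.13]
```

```bash
python3 -m handwheel '{"rot":[[0,0,0],[0,0,0],[0,0,0],[0,0,0],[0,0,0],[0,0,0]],"travel":[[1.2,0,0],[2.4,0,0],[2.4,0,0],[2.4,0,0.12],[2.4,0,0.2],[2.4,0,0.2]],"grip":[255,255,255,255,255,255]}' 30
python3 - <<'E'
from h import *
s=arm.sense(); c,sn=np.cos(MAG[2]),np.sin(MAG[2]); print('tcp mag',((s['ee_pos'][:2]-MAG[:2])@np.array([[c,-sn],[sn,c]])).round(1))
E
```

```text
time: 6.0
ee_pos: [479.4, 226.6, 36.8]
tcp_rot: [0.0, -0.078, 0.997, 0.0]
ft_force: [-0.2, 0.6, -1.1]
gripper_width: 59.2
grip_force: 32.5
tcp mag [-1.135e+02  1.000e-01]
```

```bash
python3 -m handwheel '{"rot":[[0,0,0],[0,0,0],[0,0,0],[0,0,0],[0,0,0],[0,0,0],[0,0,0],[0,0,0],[0,0,0],[0,0,0]],"travel":[[0,0,0],[0,0,0],[0,0,0],[0,0,0],[0,0,-2],[0,0,-4],[0,0,-6],[-1,0,-6],[-2,0,-6],[-2,0,-6]],"grip":[40,20,0,0,0,0,0,0,0,0]}' 30
python3 - <<'E'
from h import *
d=snap('wrist','w4'); a=cv2.resize(d['pixels'][:,:,::-1],(784,588),interpolation=cv2.INTER_CUBIC)
cv2.imwrite('pics/w4b.png',a)
s=arm.sense(); c,sn=np.cos(MAG[2]),np.sin(MAG[2]); print('tcp mag',((s['ee_pos'][:2]-MAG[:2])@np.array([[c,-sn],[sn,c]])).round(1))
E
```

```text
time: 7.0
ee_pos: [500.2, 229.6, 96.3]
tcp_rot: [0.0, -0.077, 0.997, -0.0]
ft_force: [-0.6, -0.1, -0.6]
gripper_width: 85.6
grip_force: 0.0
tcp mag [-93.8  -0.3]
```

View pics/w4b.png

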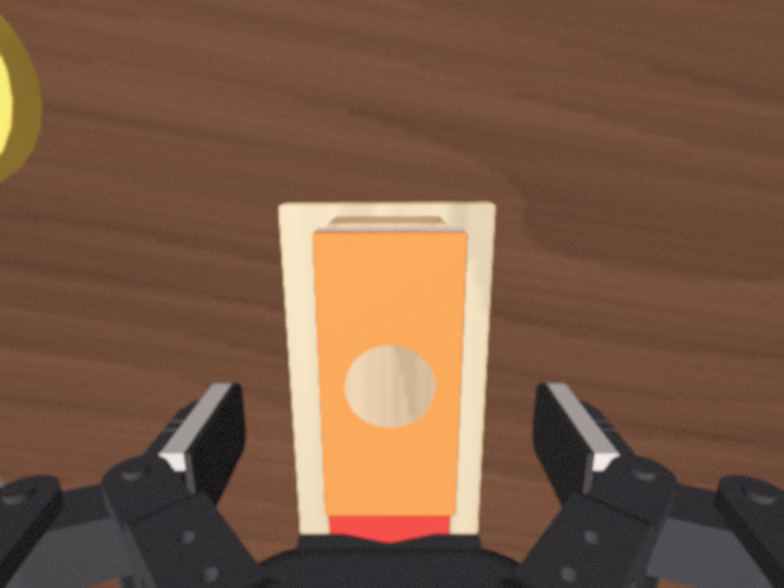

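The panel lies straight on the deck with its spot at (390,387), and the second panel's red face shows at (390,525). I'll measure the panel's centre and yaw.

```bash
python3 - <<'E'
from h import *
d=load('w4')
p=ray(d,np.array([(313.5,232.5),(467,232.5),(325.5,515),(456,515)])/1.4,52.5)[:,:2]
c=p.mean(0); a=(p[2]+p[3]-p[0]-p[1]); yaw=np.degrees(np.arctan2(a[1],a[0])); 
hsv=cv2.cvtColor(d['pixels'],cv2.COLOR_RGB2HSV)
sp=ray(d,np.array([(390,387)])/1.4,52.5)
cc,sn=np.cos(MAG[2]),np.sin(MAG[2]); M=np.array([[cc,-sn],[sn,cc]])
print('corners mag',((p-MAG[:2])@M).round(1).tolist(),'centre',c.round(1),((c-MAG[:2])@M).round(1),'spot mag',((sp[:,:2]-MAG[:2])@M).round(1),'yaw',yaw.round(2),np.linalg.norm(a)/2)
go(*c,38,yaw+180)
E
```

```text
corners mag [[-135.9, -28.4], [-135.6, 30.3], [-6.1, -29.1], [-5.9, 30.6]] centre [521.3 234.1] [-70.9   0.8] spot mag [[-70.5   0.6]] yaw 9.02 129.7578584742181
travel [-2.29  0.13  5.79] rot [-0.03 -0.07 -0.12]
```

```bash
python3 -c "
from h import *
go(500,12,260,187); go(*fr(FIX,10,25),260,186.4)"
```

```text
travel [  3.27 -21.5  -16.39] rot [-0.03 -0.07  1.9 ]
travel [  0.63 -43.48 -16.38] rot [-0.04 -0.07  2.5 ]
```

```bash
python3 -m handwheel '{"rot":[[0,0,0],[0,0,0],[0,0,0.5],[0,0,1],[0,0,1.5],[0,0,2],[0,0,2.5],[0,0,2.5],[0,0,2.5],[0,0,2.5]],"travel":[[0,0,-3],[0,0,-7],[0,0,-11],[0,-1,-14.5],[0.2,-4,-16.4],[0.3,-8.5,-16.4],[0.4,-13,-16.4],[0.5,-17.5,-16.4],[0.6,-22,-16.4],[0.6,-26.5,-16.4]],"grip":[0,0,0,0,0,0,0,0,0,0]}' && python3 -m handwheel '{"rot":[[0,0,0],[0,0,0],[0,0,0],[0,0,0],[0,0,0],[0,0,0],[0,0,0],[0,0,0]],"travel":[[0,-4.5,0],[0,-9,0],[0,-13,0],[0,-16,0],[0,-17,0],[0,-17,0],[0,-17,0],[0,-17,0]],"grip":[0,0,0,0,0,0,0,0]}' 
python3 - <<'E'
from h import *
d=snap('wrist','w5'); a=cv2.resize(d['pixels'][:,:,::-1],(784,588),interpolation=cv2.INTER_CUBIC)
cv2.imwrite('pics/w5b.png',a)
E
```

```text
time: 8.05
ee_pos: [533.0, -34.6, 259.9]
tcp_rot: [-0.001, -0.056, 0.998, 0.0]
ft_force: [1.3, 0.2, -0.4]
gripper_width: 85.6
grip_force: 0.0
time: 8.85
ee_pos: [553.2, -198.9, 260.9]
tcp_rot: [-0.0, -0.058, 0.998, 0.001]
ft_force: [-0.4, 0.4, -0.0]
gripper_width: 85.7
grip_force: 0.0
```

View pics/w5b.png

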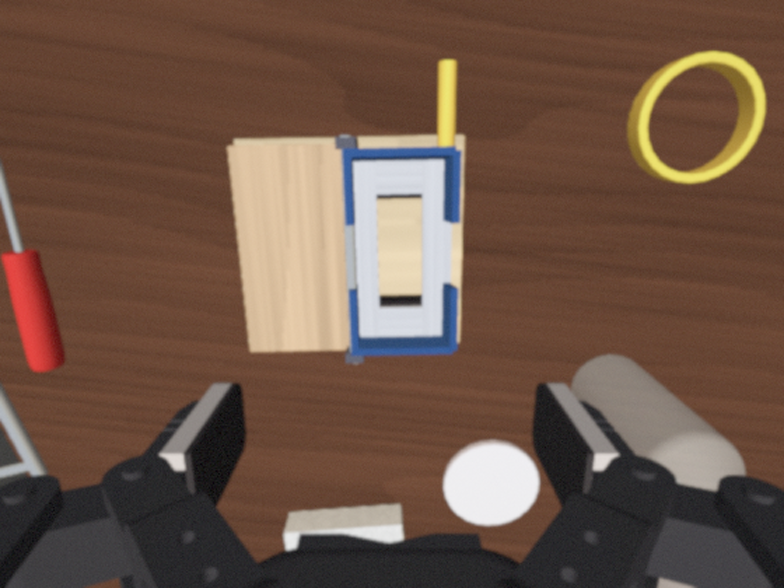

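The open leaf's pocket is centred at (400,250), its pin end at (447,60), and the bed is at (290,250). The finger gaps are at (350,255) and (454,255). Next I'll fit the fixture pose.

```bash
python3 - <<'E'
from h import *
from scipy.optimize import least_squares
d=load('w5')
L=[(229,147,35,-80,-86),(249,352,35,80,-86),(464,135,12,-85,88),(447,61,45,-130,70)]
W=[(343,150,-1,-1),(461,149,-1,1),(352,356,1,-1),(457.5,353.5,1,1)]
F=[(354,160,-1,-1),(444,159,-1,1),(360.5,336,1,-1),(443,337,1,1)]
uv=np.array([l[:2] for l in L+W+F])/1.4
def pts(q):
    a=[(*fr(q,x,y),z) for _,_,z,x,y in L]+[(*fr(q,sx*q[3],37+sy*q[4]),54) for _,_,sx,sy in W]+[(*fr(q,sx*67.5,37+sy*32.5),36) for _,_,sx,sy in F]
    return np.array(a)
r=least_squares(lambda q:(proj(d,pts(q))-uv).ravel(),[553,-227,.11,76,41],loss='soft_l1'); q=r.x
print(q.round(3),np.degrees(q[2]).round(2)); print((proj(d,pts(q))-uv).round(1).tolist())
g=lambda l,z:ray(d,np.array([x[:2] for x in l])/1.4,z)[:,:2].mean(0)
c,s=np.cos(q[2]),np.sin(q[2]);M=np.array([[c,-s],[s,c]])
for n,l,z in(('wall',W,54),('floor',F,36)): print(n,((g(l,z)-q[:2])@M).round(1))
print('gaps',((ray(d,np.array([(345,225),(347,289),(460,222),(457,288)])/1.4,54)[:,:2]-q[:2])@M).round(1).tolist())
print('pin',((ray(d,np.array([(447,61),(447,147)])/1.4,51)[:,:2]-q[:2])@M).round(1).tolist())
E
```

```text
[ 5.58104e+02 -2.25092e+02  1.38000e-01  7.57180e+01  4.04640e+01] 7.92
[[-0.9, -0.5], [1.4, 0.7], [1.4, -0.3], [0.9, 0.6], [-1.5, 0.1], [-1.0, -1.1], [-0.9, -0.6], [-1.4, -0.3], [0.6, 1.4], [0.6, 0.6], [1.0, 0.4], [-0.2, -1.5]]
wall [ 0.5 38.2]
floor [-0.2 36.5]
gaps [[-24.8, -3.1], [22.6, -3.9], [-25.1, 78.9], [23.6, 77.7]]
pin [[-129.6, 68.4], [-76.2, 69.2]]
```

```bash
sed -i 's/FIX=.*/FIX=(558.1,-225.1,np.radians(7.9))/' h.py; python3 -c "
from h import *
go(521.3,234.1,120,189)"
```

```text
travel [-1.86 43.39 14.16] rot [ 0.08  0.   -2.33]
```

```bash
python3 -m handwheel '{"rot":[[0,0,0],[0,0,0],[0,0,-0.5],[0,0,-1],[0,0,-1.5],[0,0,-2],[0,0,-2.3],[0,0,-2.3],[0,0,-2.3],[0,0,-2.3]],"travel":[[0,2,0],[0,6,0],[0,10.5,0],[0,15,0],[-0.3,19.5,0],[-0.6,24,0],[-0.9,28.5,0],[-1.3,33,0],[-1.6,37.5,0],[-1.86,41.5,2]],"grip":[0,0,0,0,0,0,0,0,0,0]}' && python3 -m handwheel '{"rot":[[0,0,0],[0,0,0],[0,0,0],[0,0,0],[0,0,0],[0,0,0]],"travel":[[0,1.5,3],[0,1.9,7],[0,1.9,10.5],[0,1.9,12],[0,1.9,12],[0,1.9,12]],"grip":[0,0,0,0,0,0]}' 
python3 -c "
from h import *
go(521.3,234.1,37.5,189)"
```

```text
time: 9.9
ee_pos: [525.2, 217.4, 243.8]
tcp_rot: [0.003, -0.078, 0.997, 0.002]
ft_force: [-0.2, -0.2, -0.4]
gripper_width: 85.5
grip_force: 0.0
time: 10.5
ee_pos: [521.8, 232.4, 121.6]
tcp_rot: [0.0, -0.077, 0.997, 0.0]
ft_force: [0.2, 0.1, -0.1]
gripper_width: 85.5
grip_force: 0.0
travel [0.03 0.17 8.41] rot [ 0.03  0.04 -0.16]
```

```bash
python3 -m handwheel '{"rot":[[0,0,0],[0,0,0],[0,0,0],[0,0,0],[0,0,0],[0,0,0],[0,0,0],[0,0,0]],"travel":[[0,0.13,3],[0,0.13,6],[0,0.13,7.5],[0,0.13,8.2],[0,0.13,8.4],[0,0.13,8.4],[0,0.13,8.4],[0,0.13,8.4]],"grip":[0,0,0,0,0,0,0,0]}'; python3 -m handwheel '{"rot":[[0,0,0],[0,0,0],[0,0,0],[0,0,0],[0,0,0],[0,0,0],[0,0,0],[0,0,0]],"travel":[[0,0,0],[0,0,0],[0,0,0],[0,0,0],[0,0,0],[0,0,0],[0,0,0],[0,0,0]],"grip":[40,60,80,100,120,150,200,255]}' 35
python3 -c "
from h import *
go(*fr(FIX,0,37),160,187.9)"
```

```text
time: 11.3
ee_pos: [522.3, 232.9, 38.1]
tcp_rot: [0.001, -0.076, 0.997, 0.0]
ft_force: [-0.1, -0.1, -0.8]
gripper_width: 85.3
grip_force: 0.0
time: 12.1
ee_pos: [521.8, 232.7, 37.6]
tcp_rot: [0.0, -0.076, 0.997, 0.0]
ft_force: [-1.7, -0.6, 5.8]
gripper_width: 59.4
grip_force: 37.1
travel [  3.32 -42.1  -12.25] rot [0.01 0.03 0.85]
```

```bash
python3 -m handwheel '{"rot":[[0,0,0],[0,0,0],[0,0,0],[0,0,0],[0,0,0],[0,0,0],[0,0,0.3],[0,0,0.6],[0,0,0.8],[0,0,0.8]],"travel":[[0,0,-1],[0,0,-4],[0,0,-8],[0,0,-12],[0,0,-16],[1,-1,-20],[2,-4,-22],[3,-8,-22],[4,-12,-22],[4,-16,-22]],"grip":[255,255,255,255,255,255,255,255,255,255]}' && python3 -m handwheel '{"rot":[[0,0,0],[0,0,0],[0,0,0],[0,0,0],[0,0,0],[0,0,0],[0,0,0],[0,0,0]],"travel":[[0.3,-4,0],[0.3,-8,0],[0.3,-12.5,0],[0.3,-17,0],[0.3,-20,0],[0,-23,0],[-0.5,-25.5,0],[-0.5,-26,2]],"grip":[255,255,255,255,255,255,255,255]}' && python3 -m handwheel '{"rot":[[0,0,0],[0,0,0],[0,0,0],[0,0,0],[0,0,0]],"travel":[[0,0,4],[0,0,8],[0,0,10],[0,0,10],[0,0,10]],"grip":[255,255,255,255,255]}'
python3 -c "
from h import *
go(*fr(FIX,0,37),60,187.9)"
```

```text
time: 13.1
ee_pos: [504.8, 66.8, 257.4]
tcp_rot: [-0.001, -0.07, 0.998, -0.0]
ft_force: [1.3, -0.1, -0.7]
gripper_width: 58.9
grip_force: 38.7
time: 13.9
ee_pos: [549.0, -193.8, 239.1]
tcp_rot: [0.003, -0.066, 0.998, -0.003]
ft_force: [0.2, 0.7, -1.7]
gripper_width: 58.9
grip_force: 38.7
time: 14.4
ee_pos: [547.7, -188.5, 137.4]
tcp_rot: [0.0, -0.069, 0.998, -0.0]
ft_force: [-0.2, -0.1, 0.1]
gripper_width: 59.2
grip_force: 38.7
travel [-0.53 -0.06  7.75] rot [-0.01  0.01  0.05]
```

```bash
python3 -m handwheel '{"rot":[[0,0,0],[0,0,0],[0,0,0],[0,0,0],[0,0,0],[0,0,0],[0,0,0]],"travel":[[-0.58,-0.12,1],[-0.58,-0.12,4],[-0.58,-0.12,7],[-0.58,-0.12,8.5],[-0.58,-0.12,9.3],[-0.58,-0.12,9.5],[-0.58,-0.12,9.5]],"grip":[255,255,255,255,255,255,255]}'
python3 - <<'E'
from h import *
go(*fr(FIX,0.5,36.4),36,187.9)
d=snap('wrist','w6'); a=cv2.resize(d['pixels'][:,:,::-1],(784,588),interpolation=cv2.INTER_CUBIC)
cv2.imwrite('pics/w6b.png',a)
E
```

```text
time: 15.1
ee_pos: [554.3, -189.1, 42.9]
tcp_rot: [0.001, -0.069, 0.998, -0.0]
ft_force: [0.3, 0.2, -0.9]
gripper_width: 59.4
grip_force: 38.7
travel [0.07 0.02 0.69] rot [-0.05  0.11  0.05]
```

View pics/w6b.png

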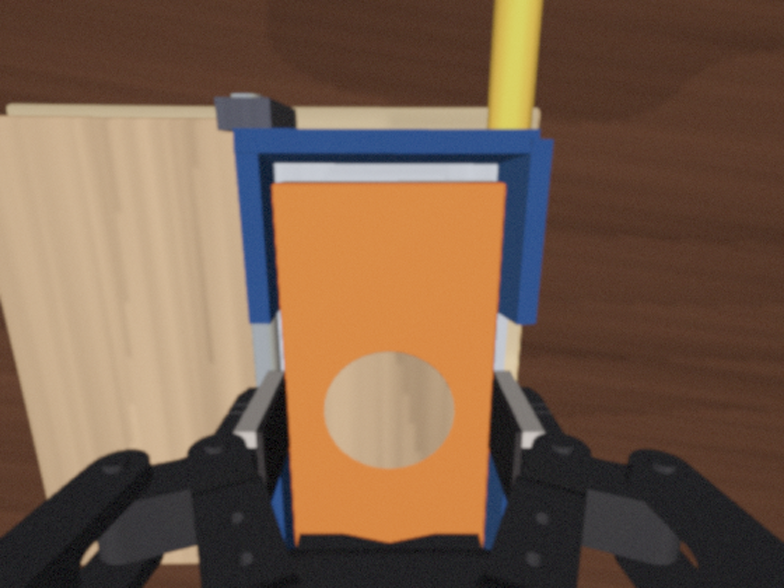

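```bash
python3 - <<'E'
from h import *
d=load('w6'); s=arm.sense()
c,sn=np.cos(FIX[2]),np.sin(FIX[2]);M=np.array([[c,-sn],[sn,c]])
f=lambda l,z:((ray(d,np.array(l)/1.4,z)[:,:2]-FIX[:2])@M).round(1).tolist()
print('panel',f([(273,184),(505,184),(284,352),(497,352)],57.5)); print('wall outer',f([(236,130),(552,139),(250,322),(537,322)],54)); print('wall inner x',f([(260,152),(530,157),(271,322),(516,322)],54))
print('spot',f([(389,410)],57.5),'tcp',(s['ee_pos'][:2]-FIX[:2])@M)
E
```

```text
panel [[-63.8, 7.1], [-63.9, 66.3], [-17.5, 7.0], [-17.6, 67.3]]
wall outer [[-76.9, -2.1], [-74.8, 78.2], [-25.2, -2.9], [-25.3, 78.9]]
wall inner x [[-71.6, 3.5], [-70.4, 73.0], [-25.2, 3.1], [-25.3, 72.9]]
spot [[0.9, 36.8]] tcp [ 1.32543364 36.12994222]
```

The panel is between the walls, about 1 mm toward the hinge (−y) and about 1.8 mm toward +x. I'll shift it, lower it and release.

```bash
python3 -m handwheel '{"rot":[[0,0,0],[0,0,0],[0,0,0],[0,0,0],[0,0,0],[0,0,0]],"travel":[[0.18,0.12,0],[0.18,0.12,0.2],[0.18,0.12,0.4],[0.18,0.12,0.6],[0.18,0.12,0.65],[0.18,0.12,0.65]],"grip":[255,255,255,255,255,255]}'; python3 -m handwheel '{"rot":[[0,0,0],[0,0,0],[0,0,0],[0,0,0],[0,0,0],[0,0,0],[0,0,0],[0,0,0],[0,0,0],[0,0,0]],"travel":[[0,0,0],[0,0,0],[0,0,0],[0,0,0],[0,0,-1],[0,0,-3],[0,0,-6],[0,0,-9],[0,0,-12],[0,0,-12]],"grip":[60,50,45,40,40,0,0,0,0,0]}'
python3 - <<'E'
from h import *
d=snap('wrist','w7'); a=cv2.resize(d['pixels'][:,:,::-1],(784,588),interpolation=cv2.INTER_CUBIC)
cv2.imwrite('pics/w7b.png',a)
go(*fr(FIX,-108,70),120,187.9)
E
```

```text
time: 15.75
ee_pos: [551.4, -188.2, 35.4]
tcp_rot: [0.0, -0.069, 0.998, -0.0]
ft_force: [0.1, -1.1, -2.5]
gripper_width: 59.0
grip_force: 38.7
time: 16.75
ee_pos: [554.4, -188.9, 160.9]
tcp_rot: [0.005, -0.069, 0.998, -0.002]
ft_force: [0.9, -1.0, 0.1]
gripper_width: 85.8
grip_force: 0.0
travel [10.81  3.31  3.79] rot [-0.15  0.32  0.05]
```

View pics/w7b.png

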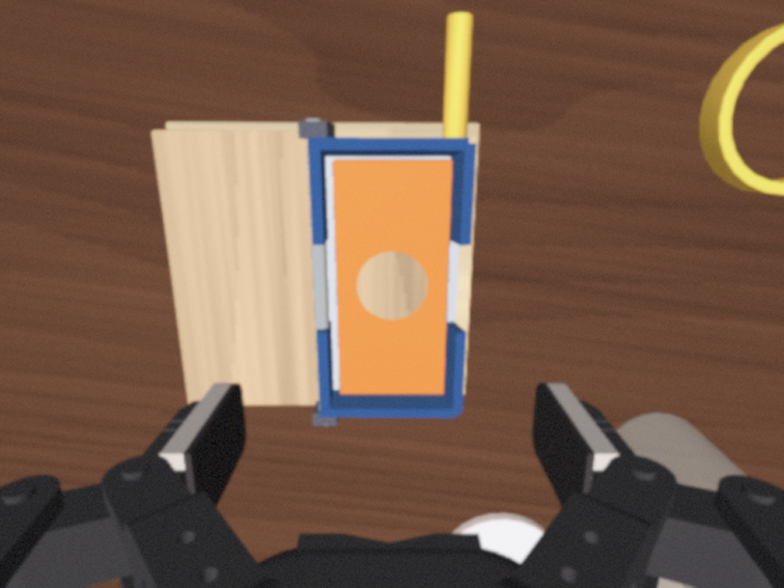

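The panel lies flat in the pocket with its spot at (392,285), all its edges inside the blue walls. The pin runs from (459,13) to (455,137). Next is the pin.

```bash
python3 - <<'E'
from h import *
d=load('w7')
c,sn=np.cos(FIX[2]),np.sin(FIX[2]);M=np.array([[c,-sn],[sn,c]])
f=lambda l,z:((ray(d,np.array(l)/1.4,z)[:,:2]-FIX[:2])@M).round(1).tolist()
print('pin',f([(459.5,13),(455,137)],51),'panel',f([(334,160),(452,160),(341,395),(445,396)],50),'spot',f([(392,285)],50),'wall',f([(309,139),(475,144),(319,418),(462,415)],54))
th=np.radians(np.arange(0,181,5)); print(np.c_[np.degrees(th),7*(np.cos(th)-1),-7*np.sin(th)].round(2).tolist())
go(*fr(FIX,-109,70),110,187.9)
E
python3 -m handwheel '{"rot":[[0,0,0],[0,0,0],[0,0,0],[0,0,0],[0,0,0],[0,0,0]],"travel":[[3,1,0],[7,2.2,0],[10,3.2,1],[10.9,3.3,3.5],[10.9,3.3,4.8],[10.9,3.3,4.8]],"grip":[120,150,150,150,150,150]}' 40
python3 -c "
from h import *
go(*fr(FIX,-109,70),26,187.9)"
```

```text
pin [[-130.2, 68.4], [-77.3, 68.6]] panel [[-66.5, 9.1], [-66.5, 67.7], [63.9, 8.9], [64.4, 68.8]] spot [[-2.0, 38.1]] wall [[-76.3, -2.2], [-74.0, 78.1], [76.5, -3.8], [74.3, 78.5]]
[[0.0, 0.0, -0.0], [5.0, -0.03, -0.61], [10.0, -0.11, -1.22], [15.0, -0.24, -1.81], [20.0, -0.42, -2.39], [25.0, -0.66, -2.96], [30.0, -0.94, -3.5], [35.0, -1.27, -4.02], [40.0, -1.64, -4.5], [45.0, -2.05, -4.95], [50.0, -2.5, -5.36], [55.0, -2.98, -5.73], [60.0, -3.5, -6.06], [65.0, -4.04, -6.34], [70.0, -4.61, -6.58], [75.0, -5.19, -6.76], [80.0, -5.78, -6.89], [85.0, -6.39, -6.97], [90.0, -7.0, -7.0], [95.0, -7.61, -6.97], [100.0, -8.22, -6.89], [105.0, -8.81, -6.76], [110.0, -9.39, -6.58], [115.0, -9.96, -6.34], [120.0, -10.5, -6.06], [125.0, -11.02, -5.73], [130.0, -11.5, -5.36], [135.0, -11.95, -4.95], [140.0, -12.36, -4.5], [145.0, -12.73, -4.02], [150.0, -13.06, -3.5], [155.0, -13.34, -2.96], [160.0, -13.58, -2.39], [165.0, -13.76, -1.81], [170.0, -13.89, -1.22], [175.0, -13.97, -0.61], [180.0, -14.0, -0.0]]
travel [10.91  3.32  4.79] rot [-0.15  0.32  0.05]
time: 17.4
ee_pos: [436.5, -169.6, 105.7]
tcp_rot: [-0.003, -0.069, 0.998, 0.001]
ft_force: [0.1, -0.2, 0.4]
gripper_width: 35.0
grip_force: 0.0
travel [-0.42 -0.19  7.96] rot [ 0.15 -0.3   0.04]
```

```bash
python3 -m handwheel '{"rot":[[0,0,0],[0,0,0],[0,0,0],[0,0,0],[0,0,0],[0,0,0]],"travel":[[0,-0.2,2],[0,-0.2,5],[0,-0.2,7],[0,-0.2,7.8],[0,-0.2,7.8],[0,-0.2,7.8]],"grip":[150,150,150,150,150,150]}'
python3 -c "
from h import *
go(*fr(FIX,-109,69.5),26,187.9)"
```

```text
time: 18.0
ee_pos: [439.8, -172.5, 30.2]
tcp_rot: [0.001, -0.069, 0.998, -0.0]
ft_force: [0.4, 0.3, 0.3]
gripper_width: 35.4
grip_force: 0.0
travel [-0.09  0.11  0.42] rot [-0.04  0.07  0.05]
```

```bash
python3 -m handwheel '{"rot":[[0,0,0],[0,0,0],[0,0,0],[0,0,0],[0,0,0],[0,0,0],[0,0,0],[0,0,0]],"travel":[[0,0.1,0.3],[0,0.1,0.3],[0,0.1,0.3],[0,0.1,0.3],[0,0.1,0.3],[0,0.1,0.3],[0,0.1,0.3],[0,0.1,0.3]],"grip":[150,170,190,205,215,230,255,255]}' 40
python3 -c "
from h import *
go(*fr(FIX,-109,69.5),26,187.9);s=arm.sense();print(s['ft_force'],s['torque'])"
```

```text
time: 18.8
ee_pos: [439.3, -172.4, 26.8]
tcp_rot: [0.0, -0.069, 0.998, -0.001]
ft_force: [0.7, -3.5, 3.3]
gripper_width: 10.2
grip_force: 39.0
travel [-0.14  0.1   0.08] rot [-0.09  0.05 -0.02]
[ 0.73110043 -3.49637017  3.25310329] [-0.75173537  0.09174706 -0.05751012]
```

```bash
python3 -m handwheel '{"rot":[[0,0,0],[0,0,0],[0,0,0],[0,0,0],[0,0,0],[0,0,0],[0,0,0],[0,0,0],[0,0,0],[0,0,0]],"travel":[[0,-0.03,-0.61],[0,-0.11,-1.22],[0,-0.24,-1.81],[0,-0.42,-2.39],[0,-0.66,-2.96],[0,-0.94,-3.5],[0,-1.27,-4.02],[0,-1.64,-4.5],[0,-2.05,-4.95],[0,-2.05,-4.95]],"grip":[255,255,255,255,255,255,255,255,255,255]}' 40
```

```text
time: 19.8
ee_pos: [441.6, -189.6, 76.8]
tcp_rot: [-0.0, -0.07, 0.998, 0.001]
ft_force: [1.2, 4.5, -0.5]
gripper_width: 10.4
grip_force: 39.6
```

```bash
python3 -m handwheel '{"rot":[[0,0,0],[0,0,0],[0,0,0],[0,0,0],[0,0,0],[0,0,0],[0,0,0],[0,0,0],[0,0,0],[0,0,0]],"travel":[[0,-0.45,-0.41],[0,-0.93,-0.78],[0,-1.45,-1.11],[0,-1.99,-1.39],[0,-2.56,-1.63],[0,-3.14,-1.81],[0,-3.73,-1.94],[0,-4.34,-2.02],[0,-4.95,-2.05],[0,-4.95,-2.05]],"grip":[255,255,255,255,255,255,255,255,255,255]}' 40
```

```text
time: 20.8
ee_pos: [448.3, -238.2, 100.3]
tcp_rot: [-0.0, -0.07, 0.998, 0.002]
ft_force: [-4.4, 7.1, 21.3]
gripper_width: 10.6
grip_force: 42.3
```

The leaf is at about 87°. Fitting the measured arc shows the pin settled about 4 mm nearer the fingertips, so I'll raise the remaining path by that much.

```bash
python3 -m handwheel '{"rot":[[0,0,0],[0,0,0],[0,0,0],[0,0,0],[0,0,0],[0,0,0],[0,0,0],[0,0,0],[0,0,0],[0,0,0]],"travel":[[0,-0.1,-0.38],[0,-0.4,-0.38],[0,-0.8,-0.33],[0,-1.22,-0.27],[0,-1.6,-0.19],[0,-2,-0.08],[0,-2.39,0.04],[0,-2.7,0.16],[0,-2.96,0.28],[0,-2.96,0.28]],"grip":[255,255,255,255,255,255,255,255,255,255]}' 40
```

```text
time: 21.8
ee_pos: [452.3, -267.4, 94.9]
tcp_rot: [-0.001, -0.07, 0.998, 0.002]
ft_force: [1.1, 4.9, 3.1]
gripper_width: 10.4
grip_force: 42.6
```

```bash
python3 -m handwheel '{"rot":[[0,0,0],[0,0,0],[0,0,0],[0,0,0],[0,0,0],[0,0,0],[0,0,0],[0,0,0],[0,0,0],[0,0,0]],"travel":[[0,-0.28,0.14],[0,-0.54,0.28],[0,-0.8,0.44],[0,-1.06,0.61],[0,-1.3,0.79],[0,-1.54,0.98],[0,-1.77,1.18],[0,-1.99,1.39],[0,-2.2,1.61],[0,-2.4,1.84]],"grip":[255,255,255,255,255,255,255,255,255,255]}' 40; python3 -m handwheel '{"rot":[[0,0,0],[0,0,0],[0,0,0],[0,0,0],[0,0,0],[0,0,0],[0,0,0],[0,0,0],[0,0,0],[0,0,0]],"travel":[[0,-0.19,0.24],[0,-0.37,0.48],[0,-0.54,0.74],[0,-0.7,1],[0,-0.84,1.27],[0,-0.98,1.54],[0,-1.1,1.82],[0,-1.22,2.11],[0,-1.22,2.11],[0,-1.22,2.11]],"grip":[255,255,255,255,255,255,255,255,255,255]}' 40
```

```text
time: 22.8
ee_pos: [455.6, -291.2, 76.6]
tcp_rot: [-0.001, -0.07, 0.998, 0.002]
ft_force: [-0.6, 5.0, 4.4]
gripper_width: 10.3
grip_force: 45.2
time: 23.8
ee_pos: [457.5, -305.0, 54.2]
tcp_rot: [-0.0, -0.07, 0.998, 0.001]
ft_force: [0.4, 4.5, 1.3]
gripper_width: 10.4
grip_force: 47.2
```

```bash
python3 -m handwheel '{"rot":[[0,0,0],[0,0,0],[0,0,0],[0,0,0],[0,0,0],[0,0,0],[0,0,0],[0,0,0],[0,0,0],[0,0,0]],"travel":[[0,-0.1,0.28],[0,-0.18,0.58],[0,-0.25,0.87],[0,-0.31,1.17],[0,-0.36,1.47],[0,-0.39,1.78],[0,-0.41,2.1],[0,-0.42,2.39],[0,-0.42,2.6],[0,-0.42,2.6]],"grip":[255,255,255,255,255,255,255,255,255,255]}' 40
python3 -c "
from h import *
s=arm.sense();c,sn=np.cos(FIX[2]),np.sin(FIX[2]);print((s['ee_pos'][:2]-FIX[:2])@np.array([[c,-sn],[sn,c]]))"
```

```text
time: 24.8
ee_pos: [458.4, -311.0, 28.1]
tcp_rot: [0.0, -0.069, 0.998, -0.001]
ft_force: [0.5, 1.9, 2.1]
gripper_width: 10.3
grip_force: 49.5
[-110.55753982  -71.41527383]
```

```bash
python3 -m handwheel '{"rot":[[0,0,0],[0,0,0],[0,0,0],[0,0,0],[0,0,0]],"travel":[[0,0,0.15],[0,0,0.3],[0,0,0.3],[0,0,0.3],[0,0,0.3]],"grip":[255,255,255,255,255]}' 40
```

```text
time: 25.3
ee_pos: [458.4, -311.1, 25.6]
tcp_rot: [0.0, -0.069, 0.998, -0.001]
ft_force: [0.0, 1.1, 5.5]
gripper_width: 10.5
grip_force: 49.7
```

```bash
python3 -m handwheel '{"rot":[[0,0,0],[0,0,0],[0,0,0],[0,0,0],[0,0,0]],"travel":[[0,0,0.15],[0,0,0.3],[0,0,0.3],[0,0,0.3],[0,0,0.3]],"grip":[255,255,255,255,255]}' 40
python3 - <<'E'
from h import *
d=snap('wrist','w8')
E
```

```text
time: 25.8
ee_pos: [458.5, -311.2, 22.7]
tcp_rot: [0.0, -0.069, 0.998, -0.001]
ft_force: [-0.7, 1.4, 6.8]
gripper_width: 10.2
grip_force: 50.4
```

```bash
python3 -m handwheel '{"rot":[[0,0,0],[0,0,0],[0,0,0],[0,0,0],[0,0,0],[0,0,0],[0,0,0],[0,0,0],[0,0,0],[0,0,0]],"travel":[[0,0,-0.2],[0,0,-0.2],[0,0,-0.2],[0,0,-0.2],[0,0,-2],[0,0,-6],[0,0,-10],[0,0,-14],[-3,0,-17],[-7,0,-17]],"grip":[150,150,150,150,150,150,150,150,150,150]}' 
python3 -c "
from h import *
go(*fr(FIX,-15,-30),240,187.9)"
```

```text
time: 26.85
ee_pos: [529.0, -303.5, 198.0]
tcp_rot: [0.004, -0.067, 0.998, -0.004]
ft_force: [1.6, -1.3, 0.1]
gripper_width: 35.2
grip_force: 0.0
travel [-2.48  4.34 -4.22] rot [-0.43  0.38 -0.21]
```

```bash
python3 -m handwheel '{"rot":[[0,0,0],[0,0,0],[0,0,0],[0,0,0],[0,0,0]],"travel":[[0,2,-2],[-1,4.3,-4],[-2,4.3,-4],[-2,4.3,-4],[-2,4.3,-4]],"grip":[150,150,150,150,150]}' 
python3 - <<'E'
from h import *
d=snap('wrist','w9'); a=cv2.resize(d['pixels'][:,:,::-1],(784,588),interpolation=cv2.INTER_CUBIC)
s=snap('scene','s9')
cv2.imwrite('pics/w9b.png',a)
E
```

```text
time: 27.35
ee_pos: [540.4, -256.1, 231.1]
tcp_rot: [-0.001, -0.069, 0.998, -0.0]
ft_force: [-1.0, 0.2, 0.3]
gripper_width: 35.3
grip_force: 0.0
```

View pics/w9b.png

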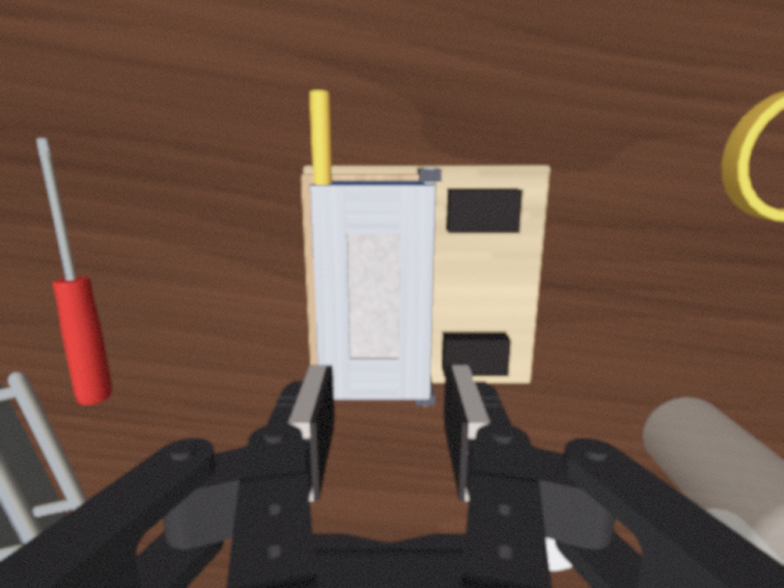

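Closed view: the leaf's back covers the bed, and through its window at (373,295) the panel's white back shows, so the panel is face down. The pin runs from (319,92) to (322,183). To be sure the leaf is fully shut, I'll press the pin down with closed fingers and read the contact height, which should be about 51 mm.

```bash
python3 - <<'E'
from h import *
d=load('w9')
c,sn=np.cos(FIX[2]),np.sin(FIX[2]);M=np.array([[c,-sn],[sn,c]])
f=lambda l,z:((ray(d,np.array(l)/1.4,z)[:,:2]-FIX[:2])@M).round(1).tolist()
print('pin z51',f([(319,92),(322,183)],51)); go(*fr(FIX,-105,-70),90,187.9)
E
```

```text
pin z51 [[-129.7, -70.2], [-75.9, -70.6]]
travel [ 8.24 -4.16 14.13] rot [ 0.01 -0.16 -0.1 ]
```

```bash
python3 -m handwheel '{"rot":[[0,0,0],[0,0,0],[0,0,0],[0,0,0],[0,0,0],[0,0,0],[0,0,0],[0,0,0],[0,0,0]],"travel":[[2,-1,0],[5,-2.5,0],[8,-4,0],[8.3,-4.1,3],[8.3,-4.1,7],[8.3,-4.1,11],[8.3,-4.1,14],[8.3,-4.1,14],[8.3,-4.1,14]],"grip":[200,255,255,255,255,255,255,255,255]}' && python3 -m handwheel '{"rot":[[0,0,0],[0,0,0],[0,0,0],[0,0,0],[0,0,0],[0,0,0],[0,0,0],[0,0,0]],"travel":[[0,0,1],[0,0,2],[0,0,2.8],[0,0,3.3],[0,0,3.5],[0,0,3.5],[0,0,3.5],[0,0,3.5]],"grip":[255,255,255,255,255,255,255,255]}'
```

```text
time: 28.35
ee_pos: [464.5, -307.8, 92.2]
tcp_rot: [-0.0, -0.069, 0.998, 0.0]
ft_force: [0.1, -0.3, 0.8]
gripper_width: 0.2
grip_force: 0.0
time: 29.15
ee_pos: [465.2, -307.1, 57.6]
tcp_rot: [0.0, -0.069, 0.998, -0.0]
ft_force: [-1.1, -0.4, -0.1]
gripper_width: 0.0
grip_force: 0.0
```

```bash
for i in 1 2; do python3 -m handwheel '{"rot":[[0,0,0],[0,0,0],[0,0,0],[0,0,0],[0,0,0]],"travel":[[0,0,0.2],[0,0,0.4],[0,0,0.4],[0,0,0.4],[0,0,0.4]],"grip":[255,255,255,255,255]}' | sed -n '2p;4p'; done
```

```text
ee_pos: [465.0, -307.0, 53.2]
ft_force: [0.5, -0.0, -0.0]
ee_pos: [465.3, -307.2, 50.8]
ft_force: [-1.9, 1.1, 10.8]
```

Contact came at 51 mm with 10.8 N, so the leaf is against its stop. I'll retreat and hand in.

```bash
python3 -m handwheel '{"rot":[[0,0,0],[0,0,0],[0,0,0],[0,0,0],[0,0,0],[0,0,0],[0,0,0],[0,0,0]],"travel":[[0,0,-2],[0,0,-5],[0,0,-9],[0,0,-13],[0,0,-15],[0,0,-15],[0,0,-15],[0,0,-15]],"grip":[255,255,255,255,255,255,255,255]}' && python3 -c "
from cell import arm
print(arm.finish_job())"
```

```text
time: 30.95
ee_pos: [464.0, -306.3, 197.5]
tcp_rot: [-0.002, -0.069, 0.998, 0.001]
ft_force: [-0.7, 0.4, -0.4]
gripper_width: 0.1
grip_force: 0.0
the job is handed in; nothing more can be done
None
```

The job is handed in at 31 s of the 64 s, with no verdict returned: the panel was slid out onto the deck, laid in the pocket and turned face down on the bed, and the leaf is closed against its stop.

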